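# Fit the T-handle to the book press's splined screw

### The arm

A 7-joint arm with a two-finger parallel gripper is mounted at the origin on the work surface. World frame = base frame: x ahead of the robot, y to its left, z up, the work surface at z = 0. Lengths are in mm, angles in rad, forces in N, time in s.
With the tool pointing down it reaches from about 350 to 900 mm from the base axis. Payload 8.1 kg.
Tool frame: the origin (TCP) lies on the centre line of the jaws, within the pads' length; the fingertips stand 22 mm ahead of it and the grasp point (between the pads) lies 3 mm ahead of it (robot.tips_ahead is the distance from the TCP to the fingertips, in mm); z points along the fingers, y is the direction in which the jaws open and shut (so a half turn about z gives the same grasp; the last joint's range is limited). The gripper opens to 85 mm and grips with 20 to 120 N. Pads are 22 mm wide; open, the fingers measure 114 mm over their backs; the gripper's body (76 mm by 85 mm) begins 54 mm behind the grasp point. The pads swing forward as they close: fully open they stand 13 mm farther back than shut.
Start: joints at [-1.414, 0.434, 0.025, 1.573, -0.012, 1.134, -0.075], TCP at [160.581, 604.031, 253.323] pointing down, gripper open.
Joint ranges: [-2.62, 2.62], [-0.44, 2.09], [-1.27, 1.32], [0.08, 2.57], [-1.32, 4.46], [0.12, 2], [-2.74, 2.74]. Speed limits (rad/s): [2.22, 2.22, 3.01, 3.01, 3.14, 3.14, 3.14].

### API

Orientations are given as a rotation vector (axis times angle).
In Python, from rig import robot gives the robot as it stands. The module is installed in compiled form; this text tells all that it offers.
- The arm moves only by the tool drive_tool, never from a script. Its argument "moves" is text: rows parted by semicolons, each of 5 numbers parted by spaces: the finger opening in cm, from 0 to 8.54, then the shift along the tool's x, y, z in cm, then the turn about the tool's z in units of 5 degrees (1.0 is 5 degrees). A call has exactly 5 rows; each row shifts and turns the pose as measured when the row begins, along the tool's axes as they then stand; what a row does not reach is not made up. A row lasts 1/12 s, in which the tool goes at most 41.7 mm and 7.16 degrees, less where a joint would pass 70% of its speed; a pose out of reach is approached as far as the arm can. A call with a gripper value outside its range is refused whole. The fingers move at their own pace and stop on an object; "newtons" is the grip in N (left out, the last holds). Time passes only in rows, so rows that do not move let the fingers close, or fill a call up. It gives the time, the measured TCP pose, the force and the opening at its end, in the units of the state.
- robot.state(): the state, without advancing time (a new reading comes with each control period).
- robot.capture(name): name is "scene" or "side" or "wrist"; returns a dict with "color" (480x640x3 uint8, red, green, blue), "fov_y" (degrees; the focal length in pixels is half the picture's height over the tangent of half this angle, whatever the lens; pixels are square), "cx", "cy" (the principal point, pixels), "camera_from_world" (4x4, takes a point from world to camera coordinates). Camera axes: x right, y down, z forward; pixel columns grow to the right and rows downward; lengths in mm; the calibration is good to about 2 mm. A picture is of the moment at which its call begins. There is no depth.
- robot.job_done(): hands the job in, once; it reports no verdict.
The state is a dict: "time_s": time; "q": joint angles; "dq": joint speeds; "tau": joint torques, N m; "tool_pos": TCP position; "orientation": TCP orientation; "contact_force": force on the tool from outside, world axes, zero at the start; "torque": the same for the moment, N m; "gripper_width": finger opening in mm.
Only numpy, scipy, OpenCV 4.12 (cv2) and the standard library are available. Lean on these libraries where they do the work, as an engineer would, in place of code of your own. Each camera call takes 0.05 s, during which the arm holds its last target.

### The job

Pick up the red T-handle and fit it onto the ribbed head of the green book press's screw: turn it so that its teeth go between the ribs, and keep hold of it while pushing it down (rocking it a little if it stands proud) until it is fully home on the collar, then let go. Leave the blue handle and the white glue bottle standing where they are.

Things in the scene. Friction and masses are not known exactly. Their poses are not given: they have to be found in the camera images.
- red_handle: Loose T-handle standing on its hub, 0.35 kg. Origin: centre of the underside, z up, x along the red bar. Bar 110 x 18 mm, 62 to 84 mm up, on a 15 mm neck; aluminium hub 60 mm across, 46 mm high, 40 mm blind bore below. Four inner teeth at 45 deg to the bar: it fits when the bar lies along any rib pair (every 90 deg), with about 10 deg and 2.5 mm play each way.
- screw: Splined head on the press's green crossbeam. Origin: on the axis, top of the dark collar, 150 mm above the table; z up. Four brass ribs, a cross along its x and y: 38 mm across, 8 mm thick, 36 mm high, roof-shaped tops. Turns about z, stiffly (0.8 N m). Handle fully home: its hub is on the collar, origins coincide; teeth standing on ribs: some 30 mm too high. Press fixed, 200 x 200 mm.
- blue_handle: Bystander: a similar loose T-handle with a blue bar 86 mm long and a slim dark hub 42 mm in diameter with a plain bore that does not fit the screw; 84 mm high. Origin: centre of its underside, x along the bar.
- glue: Bystander: white glue bottle with orange cap, 50 mm in diameter, 120 mm high, standing. Origin: centre of its underside.

How it is judged (in metres and radians):
On the way:
1. the red handle is fully home on the screw while still held (z of red_handle in the frame of screw below 0.01 m and horizontal distance between red_handle and screw below 0.01 m and angle between red_handle's own z axis and vertical below 0.17 rad and contact force between the fingers and red_handle above 1 N), for 0.1 s.
At the end, for the whole second after the job is handed in: Red handle released, at rest, on the screw: origin within 6 mm of the collar's height and 10 mm of the axis, upright within 10 deg, bar along a pair of ribs within 17 deg. Blue handle and glue bottle upright (11 deg), within 30 mm of where they started (z of red_handle in the frame of screw between -0.01 and 0.006 m and horizontal distance between red_handle and screw below 0.01 m and angle between red_handle's own z axis and vertical below 0.17 rad and (angle between the x axis of red_handle and the x axis of screw, either way round below 0.3 rad or angle between the x axis of red_handle and the y axis of screw, either way round below 0.3 rad) and linear speed of red_handle below 0.02 m/s and distance of each of blue_handle, glue from where it was at the start of the episode below 0.03 m and angle between each of blue_handle, glue's own z axis and vertical below 0.2 rad); the robot touches nothing.
It also fails if it takes over 35 s, if anything falls off the work surface, if the arm or the gripper's body presses on something with over 40 N, if the wrist force passes 120 N, or if a joint passes its speed limit or range.

## Working session

There is one attempt and no reset: what is moved stays moved. The work goes in short steps, Python scripts to look and compute and a tool call to move; the robot and the scene stay as the last step left them, time stands still between calls to the robot, and variables do not carry over. Pictures are saved under pics/ and viewed, and the job is handed in when it is done.

Besides the shell and the picture viewer there is one more tool, called after ">>>" as name(argument=value, ...) on one line, values as JSON. drive_tool: Moves the arm, as the interface text tells. Its arguments: {"type":"object","properties":{"moves":{"type":"string"},"newtons":{"type":"number"}},"required":["moves"]}

```bash
mkdir -p pics; ls
cat > h.py <<'E'
import numpy as np, cv2
from rig import robot
def save(n,f):
    c=robot.capture(n); cv2.imwrite('pics/'+f,c['color'][:,:,::-1]); np.savez('pics/'+f+'.npz',**c); return c
def ray(c,u,v):
    f=c['color'].shape[0]/2/np.tan(np.radians(float(c['fov_y']))/2)
    M=np.array(c['camera_from_world']);R=M[:3,:3];t=M[:3,3]
    d=R.T@np.array([(u-c['cx'])/f,(v-c['cy'])/f,1]); return -R.T@t,d
def onz(c,u,v,z):
    o,d=ray(c,u,v); return o+d*(z-o[2])/d[2]
def proj(c,p):
    f=c['color'].shape[0]/2/np.tan(np.radians(float(c['fov_y']))/2)
    M=np.array(c['camera_from_world']); q=M[:3,:3]@np.array(p)+M[:3,3]; return q[0]/q[2]*f+c['cx'],q[1]/q[2]*f+c['cy']
E
python3 - <<'E'
from h import *
for n in ['scene','side','wrist']:
    c=save(n,n+'0.png'); print(n,c['fov_y'],c['cx'],c['cy'],(-np.array(c['camera_from_world'])[:3,:3].T@np.array(c['camera_from_world'])[:3,3]).round())
print(robot.state(), robot.tips_ahead)
E
```

```text
pics
scene 43.82312644413434 315.55697118721514 244.38105521843428 [1011.  531.  666.]
side 43.05609695487606 321.35134631717386 246.41739987399956 [  425. -1061.   718.]
wrist 70.16900974789081 322.5883189053223 241.01523363905724 [ 81. 625. 372.]
{'time_s': 0.15, 'q': array([-1.41362678,  0.43509652,  0.02498807,  1.57386573, -0.0116158 ,
        1.13400462, -0.07509595]), 'dq': array([-0.00027819, -0.00173432,  0.00109449, -0.00147205,  0.00042085,
       -0.00181765,  0.00035539]), 'tau': array([ 1.35163558e-03, -6.70884418e+01,  1.02550697e+00, -3.16447699e+01,
        1.55058084e-02,  9.01105319e-03, -5.01746442e-06]), 'tool_pos': array([160.49146635, 603.6808558 , 252.69417084]), 'orientation': array([-4.07021910e-01, -3.11505831e+00,  1.92849268e-03]), 'contact_force': array([-0.14856544,  0.28611447, -0.35947617]), 'torque': array([-0.03740357, -0.01784014, -0.01442233]), 'gripper_width': 85.1710773611149} 22.0
```

View pics/scene0.png

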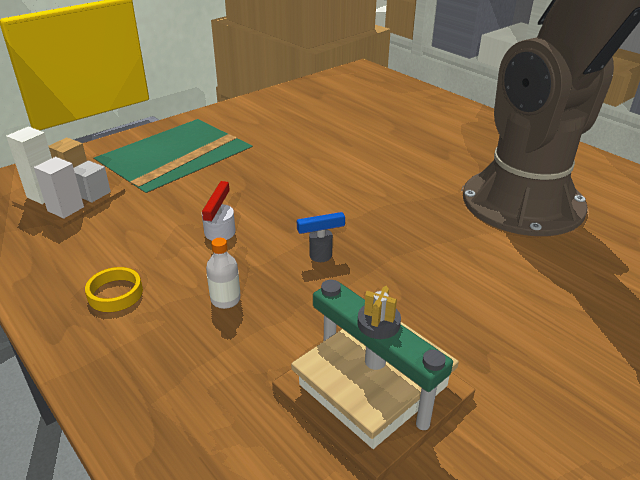

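View pics/side0.png

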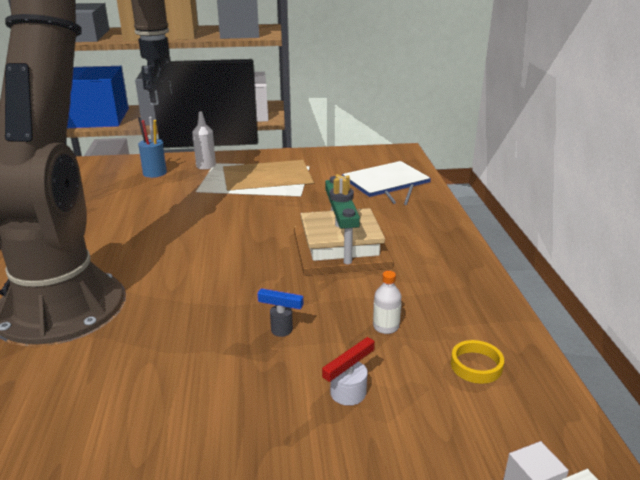

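View pics/wrist0.png

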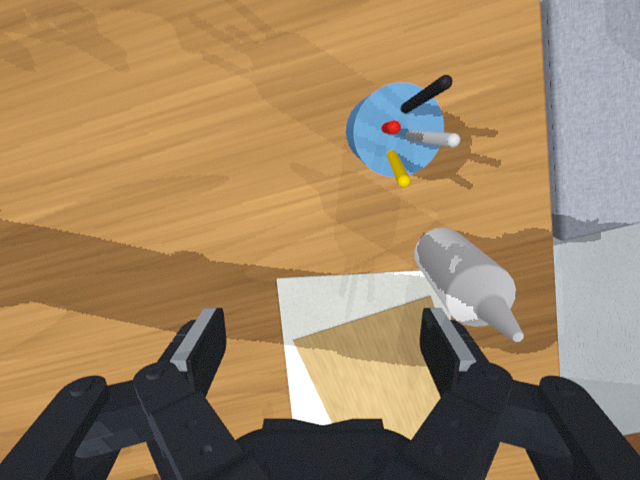

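Scene: red bar at about (216,201), blue (321,222), cap (220,246), screw (379,305). Side: red (348,358), blue (280,298), cap (389,277), screw (342,186).

```bash
cat > m.py <<'E'
from h import *
def mask(img,kind):
    hsv=cv2.cvtColor(img,cv2.COLOR_RGB2HSV);H,S,V=cv2.split(hsv)
    return {'red':((H<6)|(H>172))&(S>180)&(V>70),'blue':(H>100)&(H<125)&(S>170)&(V>80),
     'orange':(H>=7)&(H<15)&(S>220)&(V>190),'brass':(H>17)&(H<30)&(S>120)&(V>120)}[kind].astype(np.uint8)
def comp(m,near,r=60):
    n,l,s,c=cv2.connectedComponentsWithStats(m); b=None
    for i in range(1,n):
        if s[i,4]>25 and np.hypot(*(c[i]-near))<r and (b is None or s[i,4]>s[b,4]): b=i
    return (l==b).astype(np.uint8),c[b],s[b]
def tri(r1,r2):
    (o,d),(p,e)=r1,r2; A=np.stack([d,-e],1); x=np.linalg.lstsq(A,p-o,rcond=None)[0]
    a=o+d*x[0];b=p+e*x[1]; return (a+b)/2,np.linalg.norm(a-b)
E
python3 - <<'E'
from m import *
C={n:dict(np.load(f'pics/{n}0.png.npz')) for n in('scene','side')}
near={'red':[(216,201),(348,358)],'blue':[(321,222),(280,298)],'orange':[(220,246),(389,277)],'brass':[(379,305),(342,186)]}
for k,v in near.items():
    rs=[]
    for (n,c),p in zip(C.items(),v):
        m,ce,s=comp(mask(c['color'],k),p,30); rs.append(ray(c,*ce))
        print(k,n,ce.round(1),s)
        if k in('red','blue'):
            pts=cv2.boxPoints(cv2.minAreaRect(cv2.findNonZero(m)))
            i=np.linalg.norm(pts-np.roll(pts,-1,0),axis=1); j=int(np.argmin(i[:2]))
            e1=(pts[j]+pts[j+1])/2;e2=(pts[(j+2)%4]+pts[(j+3)%4])/2
            P,Q=onz(c,*e1,75),onz(c,*e2,75); print('  ',P.round(),Q.round(),np.linalg.norm(P-Q).round(),np.degrees(np.arctan2(*(P-Q)[1::-1])))
    print(k,*tri(*rs))
c=C['side'];s=C['scene']
a=cv2.resize(s['color'][260:350,330:430],None,fx=6,fy=6,interpolation=2);cv2.imwrite('pics/z1.png',a[:,:,::-1])
b=cv2.resize(c['color'][160:240,300:400],None,fx=6,fy=6,interpolation=2);cv2.imwrite('pics/z2.png',b[:,:,::-1])
E
```

```text
red scene [215.3 200.6] [202 181  27  40 519]
   [ 497. -348.   75.] [ 600. -263.   75.] 133.0 -140.55443869479086
red side [347.6 358.6] [322 337  52  45 865]
   [ 592. -271.   75.] [ 499. -349.   75.] 122.0 40.04086282976852
red [ 545.62891678 -308.98240779   70.9073759 ] 4.228679176611728
blue scene [320.4 222.3] [297 212  48  21 660]
   [ 407. -107.   75.] [ 487. -142.   75.] 87.0 156.56405213645786
blue side [280.  298.4] [258 289  44  19 541]
   [ 402. -116.   75.] [ 481. -149.   75.] 86.0 157.8811711329356
blue [ 443.72566721 -128.33609589   72.03625785] 1.8865103942156538Traceback (most recent call last):
  File "<stdin>", line 7, in <module>
TypeError: ray() missing 1 required positional argument: 'v'
```

```bash
sed -i "s/(H>=7)&(H<15)&(S>220)&(V>190)/(H>=4)\&(H<15)\&(S>200)\&(V>150)/" m.py
python3 - <<'E'
from m import *
C={n:dict(np.load(f'pics/{n}0.png.npz')) for n in('scene','side')}
c=C['side'];s=C['scene']
a=cv2.resize(s['color'][260:350,330:430],None,fx=6,fy=6,interpolation=2);cv2.imwrite('pics/z1.png',a[:,:,::-1])
b=cv2.resize(c['color'][160:240,300:400],None,fx=6,fy=6,interpolation=2);cv2.imwrite('pics/z2.png',b[:,:,::-1])
near={'orange':[(220,246),(389,277)],'brass':[(379,305),(342,186)]}
for k,v in near.items():
  try:
    rs=[]
    for (n,c),p in zip(C.items(),v):
        m,ce,s=comp(mask(c['color'],k),p,30); print(k,n,ce,s);rs.append(ray(c,*ce))
    print(k,*tri(*rs))
  except Exception as e: print(e)
E
```

```text
orange scene [218.41176471 249.10294118] [213 245  11   9  68]
orange side [388.39534884 276.42635659] [383 271  13  12 129]
orange [ 646.60037593 -132.54370684  108.61297038] 5.227689654190973
brass scene [379.23088023 305.94083694] [364 285  33  42 693]
brass side [345.62857143 184.88571429] [342 176   8  19 105]
brass [601.55995061 162.72302044 166.42781227] 6.5406112078071565
```

View pics/z1.png

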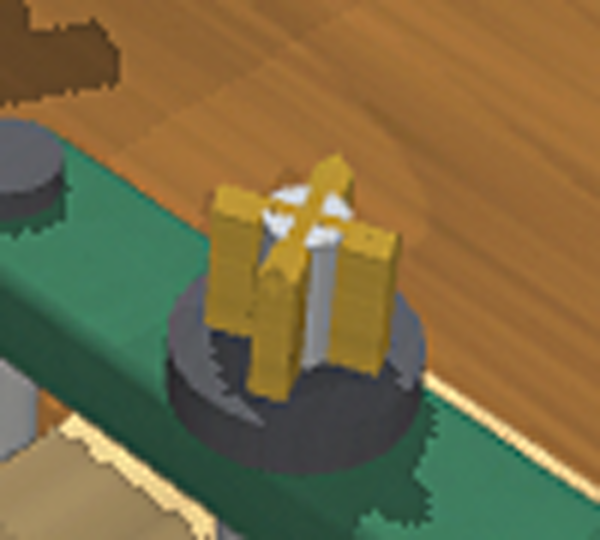

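View pics/z2.png

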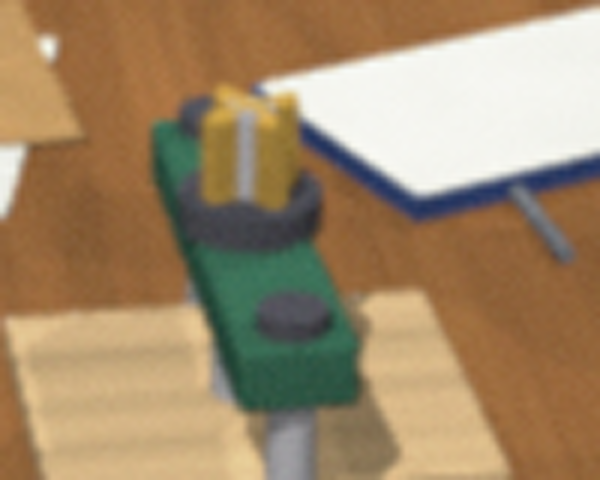

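```bash
cat >> m.py <<'E'
from scipy.spatial.transform import Rotation as Ro
def go(target,bardir=None):
    "bardir: world deg wanted for tool x axis (mod 180)"
    s=robot.state();R=Ro.from_rotvec(s['orientation']).as_matrix()
    yaw=np.degrees(np.arctan2(R[1,0],R[0,0])); d=R.T@(np.array(target)-s['tool_pos'])
    t=0 if bardir is None else -((bardir-yaw+90)%180-90)
    print('t',s['time_s'],'pos',s['tool_pos'].round(1),'toolx yaw',yaw.round(1),'q7',s['q'][6].round(2),'F',s['contact_force'].round(1),'w',s['gripper_width'])
    print('tilt deg',np.degrees(np.arccos(-R[2,2])).round(2),'total shift cm',(d/10).round(2),'turn units',round(t/5,2),'|d|',np.linalg.norm(d).round(1))
E
python3 - <<'E'
from m import *
C={n:dict(np.load(f'pics/{n}0.png.npz')) for n in('scene','side','wrist')}
s=C['scene']
P=[onz(s,330+x/6-.4,260+y/6-.4,184)[:2] for x,y in((338,158),(283,270),(222,192),(388,240))]
for a in P: print(a.round(1))
print('ctr',np.mean(P,0),np.degrees(np.arctan2(*(P[0]-P[1])[::-1])),np.degrees(np.arctan2(*(P[2]-P[3])[::-1])))
print(onz(C['side'],341.5,176.5,186))
w=C['wrist'];print(np.array(w['camera_from_world'])[2,:3],onz(w,320,240,0))
go((595,160,330)); go((560,165,330),0)
E
```

```text
[579.7 154.9]
[612.7 172.1]
[605.6 147.2]
[590.2 179.3]
ctr [597.07988092 163.36577105] -152.508345250136 -64.24500834902464
[594.62904709 160.46469772 186.        ]
[ 0.31041281 -0.08329118 -0.94694586] [201.18652518 589.49401176   0.        ]
t 0.15 pos [160.5 603.7 252.7] toolx yaw 165.1 q7 -0.08 F [-0.1  0.3 -0.4] w 85.1710773611149
tilt deg 0.07 total shift cm [-53.39 -31.72  -7.69] turn units 0.0 |d| 625.8
t 0.15 pos [160.5 603.7 252.7] toolx yaw 165.1 q7 -0.08 F [-0.1  0.3 -0.4] w 85.1710773611149
tilt deg 0.07 total shift cm [-49.88 -32.14  -7.69] turn units -2.98 |d| 598.4
```

>>> drive_tool(moves="8.5 -3.4 -2.0 -1.0 0;8.5 -3.4 -2.0 -0.8 0;8.5 -3.4 -2.0 -0.6 0;8.5 -3.4 -2.0 -0.5 0;8.5 -3.4 -2.0 -0.5 0")

```text
time_s: 0.57
tool_pos: [293.5, 465.1, 283.5]
orientation: [-0.377, -3.112, 0.007]
contact_force: [1.1, 0.7, 0.6]
gripper_width: 85.4
```

>>> drive_tool(moves="8.5 -3.4 -2.0 -0.5 0;8.5 -3.4 -2.0 -0.5 0;8.5 -3.4 -2.0 -0.5 0;8.5 -3.4 -2.0 -0.5 0;8.5 -3.4 -2.0 -0.5 0")

```text
time_s: 0.98
tool_pos: [439.6, 319.0, 308.9]
orientation: [-0.375, -3.112, 0.008]
contact_force: [0.8, 1.4, -0.8]
gripper_width: 84.9
```

```bash
python3 -c "
from m import *
go((595,160,330))"
```

```text
t 0.9833 pos [439.6 319.  308.9] toolx yaw 166.3 q7 0.66 F [ 0.8  1.4 -0.8] w 84.94841038095389
tilt deg 0.51 total shift cm [-18.86 -11.77  -2.17] turn units 0.0 |d| 223.3
```

>>> drive_tool(moves="8.5 -3.5 -2.2 -0.4 0;8.5 -3.5 -2.2 -0.4 0;8.5 -3.5 -2.2 -0.4 0;8.5 -3.5 -2.2 -0.4 0;8.5 -3.5 -2.2 -0.4 0")

```text
time_s: 1.4
tool_pos: [582.4, 168.7, 328.6]
orientation: [-0.373, -3.112, 0.007]
contact_force: [0.8, 0.6, 0.0]
gripper_width: 85.3
```

>>> drive_tool(moves="8.5 -2 -1 -0.2 1.4;8.5 0 0 0 1.4;8.5 0 0 0 1.4;8.5 0 0 0 1.4;8.5 0 0 0 0")

```text
time_s: 1.82
tool_pos: [606.8, 138.8, 329.8]
orientation: [-1.149, -2.921, 0.019]
contact_force: [0.2, -0.4, 0.1]
gripper_width: 84.4
```

```bash
python3 -c "
from m import *
go((595,160,330))
save('wrist','w1.png')"
```

```text
t 1.8167 pos [606.8 138.8 329.8] toolx yaw 137.0 q7 0.65 F [ 0.2 -0.4  0.1] w 84.44064667603449
tilt deg 0.69 total shift cm [ 2.31  0.75 -0.04] turn units 0.0 |d| 24.3
```

View pics/w1.png

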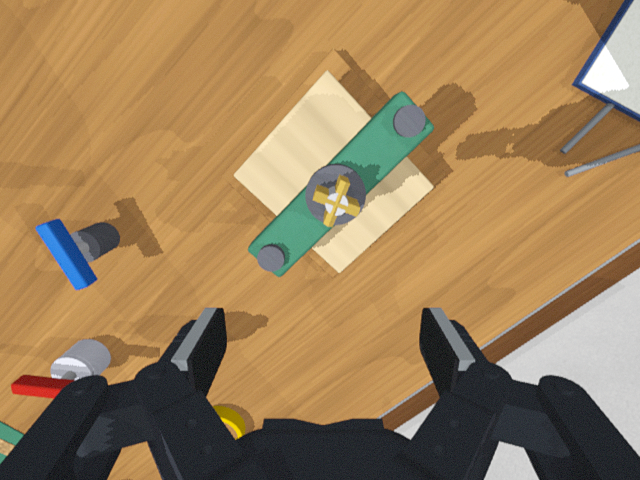

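The screw is at about (337,202), with its ribs as a cross. The red handle is at lower left, partly behind the finger.

Run:
```python
from m import *
c=dict(np.load('pics/w1.png.npz'))
a=cv2.resize(c['color'][160:240,290:390],None,fx=8,fy=8,interpolation=2);cv2.imwrite('pics/z3.png',a[:,:,::-1])
```

```text
(no output)
```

View pics/z3.png

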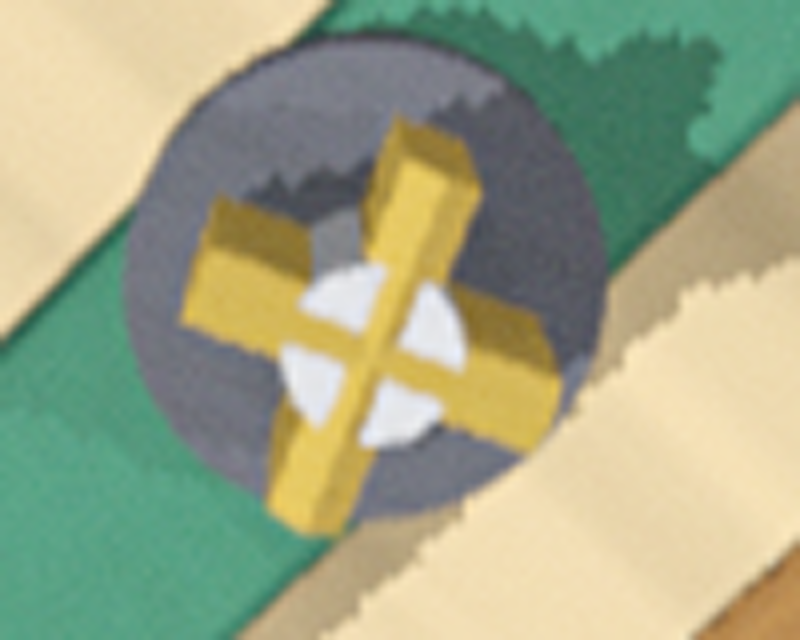

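Run:
```python
from m import *
c=dict(np.load('pics/w1.png.npz'))
f=lambda x,y,z: onz(c,290+x/8-.45,160+y/8-.45,z)[:2]
P=[f(*p,184) for p in((430,170),(312,505),(197,275),(552,415))]
an=lambda d:np.degrees(np.arctan2(d[1],d[0]))
print(np.linalg.norm(P[0]-P[1]),np.linalg.norm(P[2]-P[3]),an(P[0]-P[1]),an(P[2]-P[3]))
print('shaft',f(373,355,184),'tips',np.mean(P,0),'collar',f(366,277,150))
print('collar diam',np.linalg.norm(f(125,277,150)-f(607,277,150)))
w=c
for n,z in(('red',73),('blue',73)):
    pass
go((490,-250,330),40)
```

```text
35.44848438002183 37.879717683866964 118.60508506615827 -154.60583550620356
shaft [596.40553382 161.24201999] tips [595.51746163 162.02535376] collar [595.64384511 162.10177102]
collar diam 53.21699076138869
t 1.8667 pos [606.7 138.8 329.7] toolx yaw 137.4 q7 0.65 F [ 0.2 -1.1  0.3] w 85.01237169008292
tilt deg 0.71 total shift cm [-17.7  -36.53   0.46] turn units -16.51 |d| 406.0
```

```bash
cat >> m.py <<'E'
def plan(target,n,yaw1=None,nt=None):
    "suggest n rows; yaw1 absolute final yaw of tool x (deg)"
    s=robot.state();R=Ro.from_rotvec(s['orientation']).as_matrix();y=np.degrees(np.arctan2(R[1,0],R[0,0]))
    d=(np.array(target)-s['tool_pos'])/n; dy=0 if yaw1 is None else ((yaw1-y+180)%360-180)/n
    print('pos',s['tool_pos'].round(1),'yaw',y.round(1),'per row mm',np.linalg.norm(d).round(1),'units',round(-dy/5,2))
    for i in range(n):
        Q=Ro.from_euler('z',dy*i,degrees=True).as_matrix()@R
        print((Q.T@d/10).round(2),round(-dy/5,2))
E
python3 -c "
from m import *
plan((525,-315,260),15,40)"
```

```text
pos [606.7 138.8 329.7] yaw 137.4 per row mm 31.1 units 1.3
[-1.64 -2.59  0.5 ] 1.3
[-1.93 -2.39  0.5 ] 1.3
[-2.19 -2.15  0.5 ] 1.3
[-2.42 -1.89  0.49] 1.3
[-2.62 -1.61  0.49] 1.3
[-2.78 -1.3   0.49] 1.3
[-2.91 -0.98  0.48] 1.3
[-3.   -0.64  0.48] 1.3
[-3.06 -0.3   0.48] 1.3
[-3.07  0.05  0.47] 1.3
[-3.05  0.4   0.47] 1.3
[-2.98  0.74  0.46] 1.3
[-2.88  1.07  0.46] 1.3
[-2.74  1.39  0.45] 1.3
[-2.57  1.69  0.45] 1.3
```

>>> drive_tool(moves="8.5 -1.6 -2.6 0 1.3;8.5 -1.9 -2.4 0 1.3;8.5 -2.2 -2.1 0 1.3;8.5 -2.4 -1.9 0 1.3;8.5 -2.6 -1.6 0 1.3")

```text
time_s: 2.28
tool_pos: [579.5, -4.6, 328.8]
orientation: [-1.882, -2.51, 0.017]
contact_force: [0.1, 0.1, -0.3]
gripper_width: 85.1
```

>>> drive_tool(moves="8.5 -2.8 -1.3 0.5 1.3;8.5 -2.9 -1.0 0.5 1.3;8.5 -3.0 -0.6 0.5 1.3;8.5 -3.1 -0.3 0.5 1.3;8.5 -3.1 0.1 0.5 1.3")

```text
time_s: 2.7
tool_pos: [554.6, -161.4, 305.4]
orientation: [-2.51, -1.888, 0.012]
contact_force: [1.1, -0.5, 0.6]
gripper_width: 85.1
```

```bash
python3 -c "
from m import *
plan((525,-315,260),5,40)"
```

```text
pos [ 554.6 -161.4  305.4] yaw 73.9 per row mm 32.6 units 1.36
[-3.11  0.29  0.93] 1.36
[-3.05  0.65  0.92] 1.36
[-2.96  1.01  0.92] 1.36
[-2.82  1.35  0.92] 1.36
[-2.64  1.68  0.92] 1.36
```

>>> drive_tool(moves="8.5 -3.1 0.3 0.9 1.4;8.5 -3.0 0.7 0.9 1.4;8.5 -3.0 1.0 0.9 1.4;8.5 -2.8 1.4 0.9 1.4;8.5 -2.6 1.7 0.9 1.4")

```text
time_s: 3.12
tool_pos: [524.4, -319.2, 260.2]
orientation: [2.961, 1.048, -0.006]
contact_force: [-0.1, 0.1, -0.1]
gripper_width: 84.9
```

>>> drive_tool(moves="8.5 0 0 0 0;8.5 0 0 0 0;8.5 0 0 0 0;8.5 0 0 0 0;8.5 0 0 0 0")

```text
time_s: 3.53
tool_pos: [520.6, -324.1, 257.9]
orientation: [-2.96, -1.052, 0.014]
contact_force: [0.3, -0.5, 0.2]
gripper_width: 85.1
```

```bash
python3 -c "
from m import *
go((540,-312,260),40)
c=save('wrist','w2.png')
"
```

```text
t 3.5333 pos [ 520.6 -324.1  257.9] toolx yaw 39.1 q7 -0.04 F [ 0.3 -0.5  0.2] w 85.08534102730802
tilt deg 0.5 total shift cm [ 2.26  0.28 -0.23] turn units -0.18 |d| 22.9
```

View pics/w2.png

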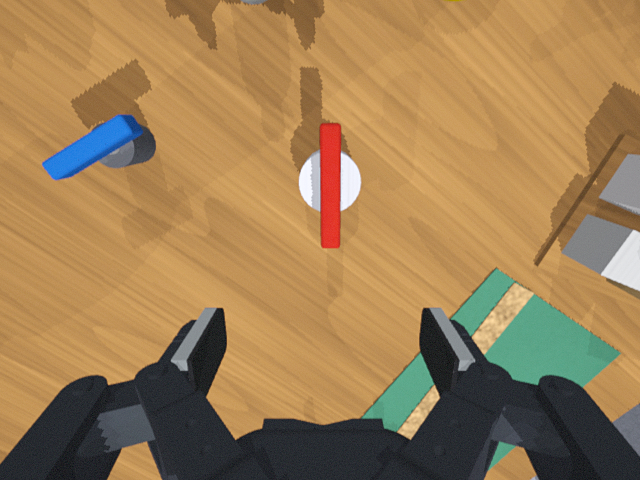

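The red bar stands upright in the picture at column 331, rows 123–247, so the jaws are already lined up with it.

Run:
```python
from m import *
c=dict(np.load('pics/w2.png.npz'))
m,ce,s=comp(mask(c['color'],'red'),(331,185),40);print(ce,s)
ys,xs=np.nonzero(m)
top=np.median(xs[ys<130]);bot=np.median(xs[ys>240]);print(top,bot)
P,Q=onz(c,top+.5,s[1],84),onz(c,bot+.5,s[1]+s[3],84)
print(P,Q,np.linalg.norm(P-Q),np.degrees(np.arctan2(*(P-Q)[1::-1])),'ctr',(P+Q)/2)
ctr=(P+Q)/2
go((ctr[0],ctr[1],150),np.degrees(np.arctan2(*(P-Q)[1::-1])))
```

```text
[330.00705394 183.99253112] [ 320  123   21  125 2410]
330.0 330.0
[ 589.30945954 -276.36675922   84.        ] [ 506.07278521 -345.11722934   84.        ] 107.95819141961957 39.55546957286645 ctr [ 547.69112237 -310.74199428   84.        ]
t 3.5833 pos [ 520.9 -323.8  257.9] toolx yaw 39.1 q7 -0.04 F [ 0.3  0.3 -0.5] w 85.15332900494204
tilt deg 0.48 total shift cm [ 2.99  0.71 10.77] turn units -0.08 |d| 112.0
```

>>> drive_tool(moves="8.5 0.8 0.2 2.5 0;8.5 0.8 0.2 2.5 0;8.5 0.7 0.2 2.5 0;8.5 0.7 0.1 2.0 0;8.5 0 0 1 0")

```text
time_s: 4.0
tool_pos: [554.4, -306.5, 154.3]
orientation: [2.949, 1.071, 0.003]
contact_force: [-0.2, 0.8, 0.2]
gripper_width: 85.0
```

```bash
python3 -c "
from m import *
go((547,-310.5,76),39.5)
c=save('wrist','w3.png')
save('scene','s3.png')
"
```

```text
t 4.0 pos [ 554.4 -306.5  154.3] toolx yaw 39.9 q7 0.0 F [-0.2  0.8  0.2] w 84.97717502387657
tilt deg 0.29 total shift cm [-0.83 -0.2   7.83] turn units 0.08 |d| 78.7
```

View pics/w3.png

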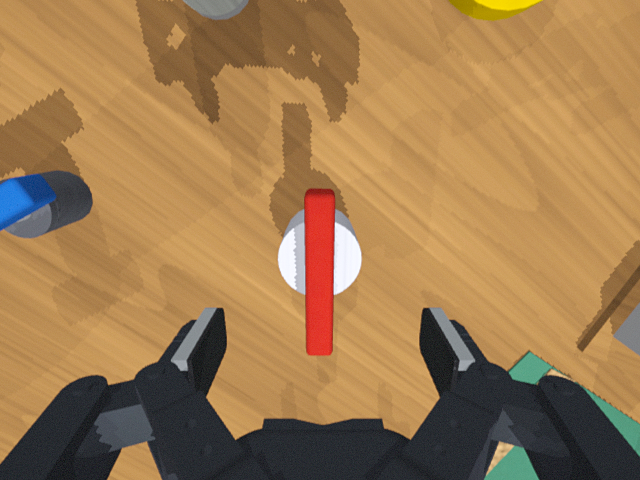

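Run:
```python
from m import *
c=dict(np.load('pics/w3.png.npz'))
P,Q=onz(c,320.5,189,84),onz(c,319.5,356,84)
print(np.linalg.norm(P-Q),np.degrees(np.arctan2(*(P-Q)[1::-1])),'ctr',(P+Q)/2)
ctr=(P+Q)/2
go((ctr[0],ctr[1],75),np.degrees(np.arctan2(*(P-Q)[1::-1])))
```

```text
110.98611052948827 39.45991193129943 ctr [ 549.14912263 -309.79957489   84.        ]
t 4.1 pos [ 552.8 -307.6  154.9] toolx yaw 39.8 q7 0.0 F [-0.9 -0.3  0.1] w 84.9456846769325
tilt deg 0.25 total shift cm [-0.42 -0.1   7.99] turn units 0.07 |d| 80.0
```

>>> drive_tool(moves="8.5 -0.2 0 2 0;8.5 -0.2 -0.1 2 0;8.5 0 0 1.8 0;8.5 0 0 1.2 0;8.5 0 0 0.5 0")

```text
time_s: 4.52
tool_pos: [552.2, -313.5, 86.2]
orientation: [2.94, 1.068, 0.013]
contact_force: [-0.4, 0.6, -0.0]
gripper_width: 84.8
```

```bash
python3 -c "
from m import *
go((549,-310,75),39.5)"
```

```text
t 4.5167 pos [ 552.2 -313.5   86.2] toolx yaw 39.9 q7 0.07 F [-0.4  0.6 -0. ] w 84.81689855626226
tilt deg 0.9 total shift cm [-0.02 -0.49  1.11] turn units 0.09 |d| 12.2
```

>>> drive_tool(moves="8.5 0 -0.3 0.5 0;8.5 0 -0.2 0.4 0;8.5 0 -0.1 0.3 0;8.5 0 0 0 0;8.5 0 0 0 0")

```text
time_s: 4.93
tool_pos: [549.2, -309.9, 76.4]
orientation: [2.937, 1.068, 0.017]
contact_force: [-0.4, 0.7, 0.3]
gripper_width: 84.8
```

```bash
python3 -c "
from m import *
go((549,-310,75),39.5)"
```

```text
t 4.9333 pos [ 549.2 -309.9   76.4] toolx yaw 40.0 q7 0.08 F [-0.4  0.7  0.3] w 84.81489221432736
tilt deg 1.12 total shift cm [-0.02 -0.01  0.14] turn units 0.09 |d| 1.4
```

>>> drive_tool(moves="1.0 0 0 0 0;1.0 0 0 0 0;1.0 0 0 0 0;1.0 0 0 0 0;1.0 0 0 0 0", newtons=90)

```text
time_s: 5.35
tool_pos: [550.2, -310.4, 78.1]
orientation: [2.935, 1.068, 0.02]
contact_force: [-0.1, 0.5, -0.0]
gripper_width: 24.9
```

>>> drive_tool(moves="1.0 0 0 0 0;1.0 0 0 0 0;1.0 0 0 0 0;1.0 0 0 0 0;1.0 0 0 0 0")

```text
time_s: 5.77
tool_pos: [550.1, -310.3, 77.9]
orientation: [2.936, 1.068, 0.02]
contact_force: [0.4, -1.0, 0.1]
gripper_width: 17.0
```

```bash
python3 -c "
from m import *
go((549,-310,150),39.5)"
```

```text
t 5.7667 pos [ 550.1 -310.3   77.9] toolx yaw 40.0 q7 0.08 F [ 0.4 -1.   0.1] w 17.038587246228634
tilt deg 1.24 total shift cm [-0.03  0.05 -7.21] turn units 0.09 |d| 72.1
```

>>> drive_tool(moves="1.0 0 0 -1 0;1.0 0 0 -3 0;1.0 0 0 -4 0;1.0 0 0 -4 0;1.0 0 0 -4 0")

```text
time_s: 6.18
tool_pos: [541.8, -304.5, 234.9]
orientation: [2.95, 1.07, -0.005]
contact_force: [1.7, 0.1, -3.5]
gripper_width: 16.6
```

>>> drive_tool(moves="1.0 0 0 -4 0;1.0 0 0 -3 0;1.0 0 0 -1 0;1.0 0 0 0 0;1.0 0 0 0 0")

```text
time_s: 6.6
tool_pos: [541.0, -306.6, 330.9]
orientation: [2.943, 1.063, 0.008]
contact_force: [-1.3, 0.3, -2.9]
gripper_width: 16.7
```

```bash
python3 -c "
from m import *
plan((595.8,162,300),17,27)"
```

```text
pos [ 541.  -306.6  330.9] yaw 39.7 per row mm 27.8 units 0.15
[ 2.01 -1.92  0.16] 0.15
[ 1.98 -1.94  0.16] 0.15
[ 1.96 -1.97  0.16] 0.15
[ 1.93 -1.99  0.16] 0.15
[ 1.91 -2.02  0.16] 0.15
[ 1.88 -2.04  0.16] 0.15
[ 1.85 -2.07  0.16] 0.15
[ 1.83 -2.09  0.15] 0.15
[ 1.8  -2.12  0.15] 0.15
[ 1.77 -2.14  0.15] 0.15
[ 1.74 -2.16  0.15] 0.15
[ 1.71 -2.18  0.15] 0.15
[ 1.69 -2.21  0.15] 0.15
[ 1.66 -2.23  0.15] 0.15
[ 1.63 -2.25  0.15] 0.15
[ 1.6  -2.27  0.15] 0.15
[ 1.57 -2.29  0.15] 0.15
```

>>> drive_tool(moves="1.0 2.0 -1.9 0 0.15;1.0 2.0 -1.9 0 0.15;1.0 2.0 -2.0 0 0.15;1.0 1.9 -2.0 0 0.15;1.0 1.9 -2.0 0 0.15")

```text
time_s: 7.02
tool_pos: [551.9, -172.1, 323.6]
orientation: [2.986, 0.938, -0.007]
contact_force: [0.4, 0.7, -1.9]
gripper_width: 16.4
```

>>> drive_tool(moves="1.0 1.9 -2.0 0 0.15;1.0 1.9 -2.1 0 0.15;1.0 1.8 -2.1 0 0.15;1.0 1.8 -2.1 0 0.15;1.0 1.8 -2.1 0 0.15")

```text
time_s: 7.43
tool_pos: [566.7, -26.5, 313.4]
orientation: [3.021, 0.833, -0.027]
contact_force: [-0.6, -0.5, -4.0]
gripper_width: 16.9
```

```bash
python3 -c "
from m import *
plan((595.8,162,300),7,27)"
```

```text
pos [566.7 -26.5 313.4] yaw 30.8 per row mm 27.3 units 0.11
[ 1.74 -2.1   0.15] 0.11
[ 1.72 -2.12  0.15] 0.11
[ 1.7  -2.13  0.15] 0.11
[ 1.68 -2.15  0.15] 0.11
[ 1.66 -2.17  0.16] 0.11
[ 1.64 -2.18  0.16] 0.11
[ 1.62 -2.2   0.16] 0.11
```

>>> drive_tool(moves="1.0 1.7 -2.1 0 0.1;1.0 1.7 -2.1 0 0.1;1.0 1.7 -2.1 0 0.1;1.0 1.7 -2.1 0 0.1;1.0 1.7 -2.1 0 0.1")

```text
time_s: 7.85
tool_pos: [583.4, 114.6, 302.7]
orientation: [3.04, 0.762, -0.049]
contact_force: [-0.0, -0.3, -3.1]
gripper_width: 16.8
```

>>> drive_tool(moves="1.0 1.2 -1.6 0 0.1;1.0 0.5 -0.6 0 0.1;1.0 0 0 0 0;1.0 0 0 0 0;1.0 0 0 0 0")

```text
time_s: 8.27
tool_pos: [584.5, 149.3, 294.1]
orientation: [3.043, 0.746, -0.068]
contact_force: [-0.9, -0.9, -3.1]
gripper_width: 17.1
```

```bash
python3 -c "
from m import *
plan((595.8,162,300),5,27); go((595.8,162,300),27)
for n in ('scene','side','wrist'): save(n,n+'5.png')
"
```

```text
pos [584.5 149.3 294.1] yaw 27.6 per row mm 3.6 units 0.02
[ 0.31 -0.12 -0.13] 0.02
[ 0.31 -0.12 -0.13] 0.02
[ 0.31 -0.12 -0.13] 0.02
[ 0.31 -0.12 -0.13] 0.02
[ 0.31 -0.12 -0.13] 0.02
t 8.2667 pos [584.5 149.3 294.1] toolx yaw 27.6 q7 -1.05 F [-0.9 -0.9 -3.1] w 17.10395803048715
tilt deg 2.53 total shift cm [ 1.56 -0.61 -0.66] turn units 0.11 |d| 18.0
```

View pics/scene5.png

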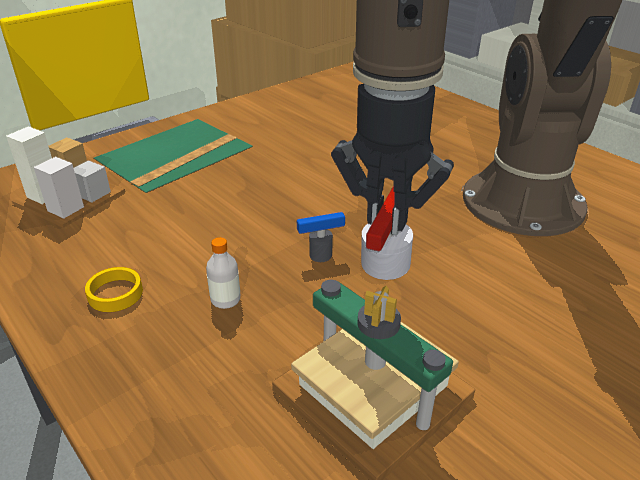

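View pics/wrist5.png

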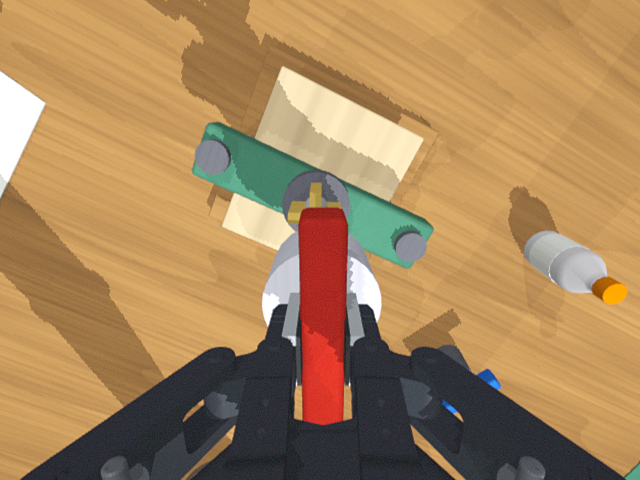

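View pics/side5.png

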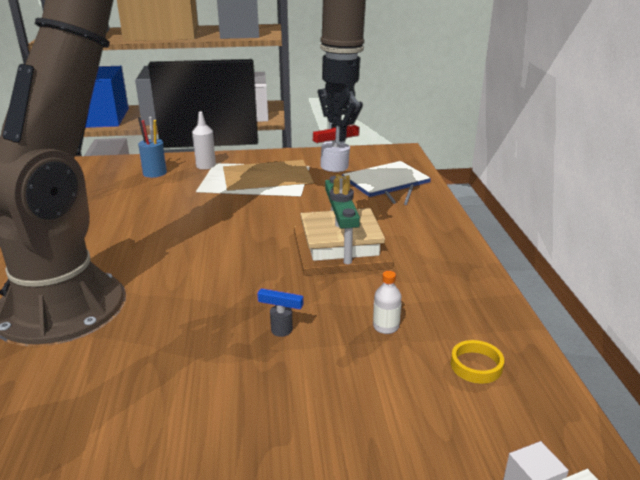

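```bash
cat >> m.py <<'E'
Rg=Ro.from_rotvec([2.936,1.068,0.02]).as_matrix()
og=Rg.T@(np.array([548.8,-310.3,0])-np.array([550.1,-310.3,77.9]))
def handle():
    s=robot.state();R=Ro.from_rotvec(s['orientation']).as_matrix()
    H=R@Rg.T; o=s['tool_pos']+R@og
    R0=Ro.from_euler('z',39.5,degrees=True).as_matrix()
    return o,H@R0
def hgo(t,yaw=27):
    s=robot.state();R=Ro.from_rotvec(s['orientation']).as_matrix();o,H=handle()
    y=np.degrees(np.arctan2(H[1,0],H[0,0]))
    print('t',round(s['time_s'],2),'tcp',s['tool_pos'].round(1),'F',s['contact_force'].round(1),'T',s['torque'].round(2),'w',s['gripper_width'].round(1))
    print('handle',o.round(1),'axis',H[:,2].round(3),'yaw',y.round(1),'shift cm',(R.T@(np.array(t)-o)/10).round(2),'turn u',((yaw-y)/-5).round(2))
E
python3 - <<'E'
from m import *
hgo((595.8,162,200))
o,H=handle()
for n in('scene','side'):
    c=dict(np.load(f'pics/{n}5.png.npz')); im=c['color'].copy()
    for z in(0,46):
        pts=np.array([proj(c,o+H@np.array([30*np.cos(a),30*np.sin(a),z])) for a in np.linspace(0,6.283,24)])
        cv2.polylines(im,[np.round(pts*8).astype(np.int32)],True,(255,0,255),1,shift=3)
    pts=np.array([proj(c,o+H@np.array([x,y,84])) for x,y in((55,9),(-55,9),(-55,-9),(55,-9))])
    cv2.polylines(im,[np.round(pts*8).astype(np.int32)],True,(0,255,0),1,shift=3)
    u,v=map(int,proj(c,o)); a=cv2.resize(im[v-80:v+30,u-60:u+60],None,fx=5,fy=5,interpolation=0);cv2.imwrite(f'pics/ov_{n}.png',a[:,:,::-1])
E
```

```text
Traceback (most recent call last):
  File "m.py", line 40, in hgo
    print('t',round(s['time_s'],2),'tcp',s['tool_pos'].round(1),'F',s['contact_force'].round(1),'T',s['torque'].round(2),'w',s['gripper_width'].round(1))
                                                                                                                             ^^^^^^^^^^^^^^^^^^^^^^^^
AttributeError: 'float' object has no attribute 'round'
```

```bash
sed -i "s/s\['gripper_width'\].round(1))/round(s['gripper_width'],1))/" m.py
cat > ov.py <<'E'
import sys
from m import *
def ov(tag):
  o,H=handle()
  for n in('scene','side'):
    c=dict(np.load(f'pics/{n}{tag}.png.npz')); im=c['color'].copy()
    for z in(0,46):
        pts=np.array([proj(c,o+H@np.array([30*np.cos(a),30*np.sin(a),z])) for a in np.linspace(0,6.283,24)])
        cv2.polylines(im,[np.round(pts*8).astype(np.int32)],True,(255,0,255),1,shift=3)
    pts=np.array([proj(c,o+H@np.array([x,y,84])) for x,y in((55,9),(-55,9),(-55,-9),(55,-9))])
    cv2.polylines(im,[np.round(pts*8).astype(np.int32)],True,(0,255,0),1,shift=3)
    u,v=map(int,proj(c,o)); a=cv2.resize(im[v-80:v+30,u-60:u+60],None,fx=5,fy=5,interpolation=0);cv2.imwrite(f'pics/ov_{n}{tag}.png',a[:,:,::-1])
E
python3 -c "
from ov import *
hgo((595.8,162,200)); ov('5')"
```

```text
t 8.42 tcp [584.9 148.8 294.9] F [ 1.  -0.4 -2.5] T [ 0.04 -0.08  0.02] w 16.3
handle [579.4 148.9 217.1] axis [0.054 0.002 0.999] yaw 27.0 shift cm [ 2.13 -0.4   1.63] turn u 0.0
```

View pics/ov_scene5.png

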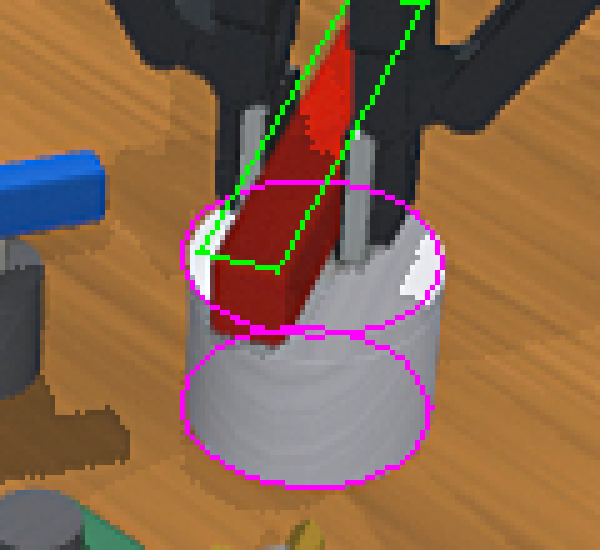

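View pics/ov_side5.png

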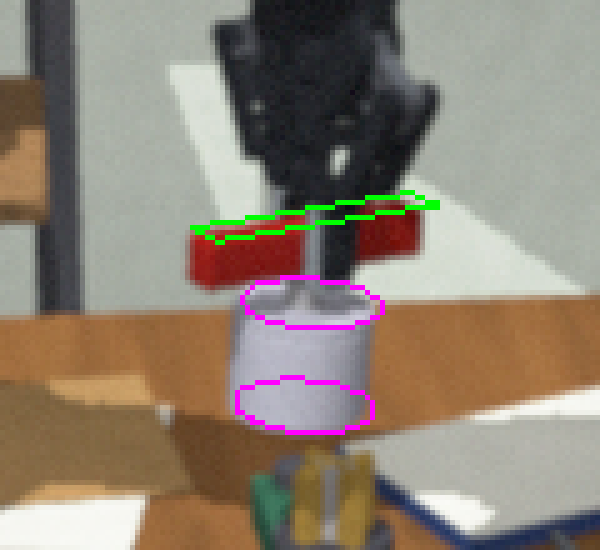

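>>> drive_tool(moves="1.0 0.7 -0.1 0 0;1.0 0.6 -0.1 0 0;1.0 0.4 -0.1 0 0;1.0 0.2 -0.1 0 0;1.0 0 0 0 0")

```text
time_s: 8.83
tool_pos: [602.4, 159.1, 295.3]
orientation: [3.046, 0.738, -0.062]
contact_force: [0.0, 0.8, -3.6]
gripper_width: 16.5
```

```bash
python3 -c "
from ov import *
hgo((595.8,162,200))"
```

```text
t 8.83 tcp [602.4 159.1 295.3] F [ 0.   0.8 -3.6] T [ 0.01 -0.09 -0.01] w 16.5
handle [597.  159.4 217.6] axis [0.052 0.    0.999] yaw 26.8 shift cm [ 0.08 -0.28  1.76] turn u -0.05
```

>>> drive_tool(moves="1.0 0 -0.2 0.4 0;1.0 0 -0.1 0.4 0;1.0 0 0 0.4 0;1.0 0 0 0.2 0;1.0 0 0 0 0")

```text
time_s: 9.25
tool_pos: [600.0, 161.9, 279.4]
orientation: [3.046, 0.738, -0.064]
contact_force: [0.2, -0.1, -2.4]
gripper_width: 16.5
```

```bash
python3 -c "
from ov import *
for n in ('scene','side'): save(n,n+'6.png')
hgo((595.8,162,200));ov('6')"
```

```text
t 9.35 tcp [600.2 161.8 279.9] F [-0.5  0.2 -2.5] T [ 0.02 -0.03 -0.03] w 16.4
handle [594.9 162.  202.1] axis [0.052 0.001 0.999] yaw 26.8 shift cm [0.09 0.05 0.21] turn u -0.05
```

View pics/ov_scene6.png

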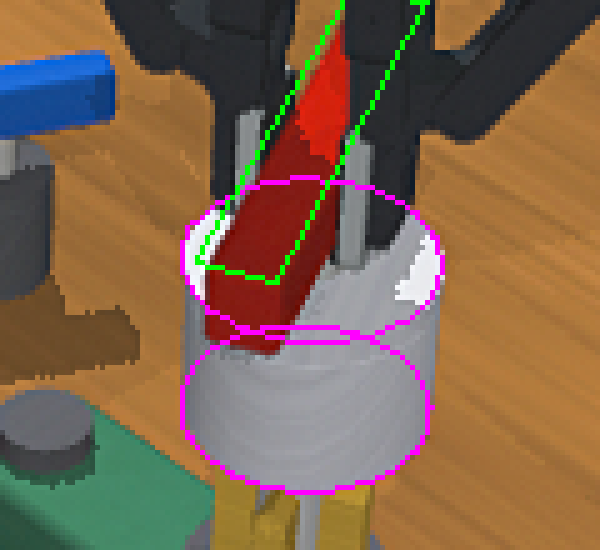

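View pics/ov_side6.png

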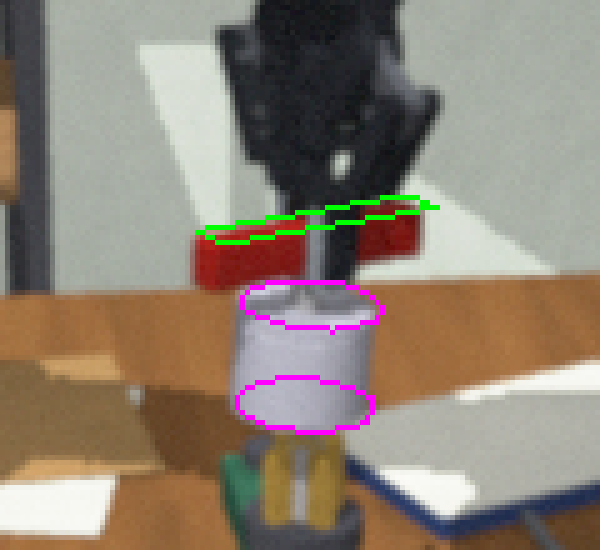

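>>> drive_tool(moves="1.0 0.1 0.05 0.4 0;1.0 0 0 0.4 0;1.0 0 0 0.4 0;1.0 0 0 0.4 0;1.0 0 0 0.4 0", newtons=110)

```text
time_s: 9.77
tool_pos: [601.3, 161.3, 259.2]
orientation: [3.046, 0.738, -0.059]
contact_force: [-0.4, -0.3, -2.9]
gripper_width: 16.6
```

```bash
python3 -c "
from ov import *
hgo((595.8,162,150))"
```

```text
t 9.77 tcp [601.3 161.3 259.2] F [-0.4 -0.3 -2.9] T [ 0.04 -0.05 -0.04] w 16.6
handle [596.1 161.6 181.5] axis [0.05  0.    0.999] yaw 26.8 shift cm [ 0.11 -0.05  3.14] turn u -0.05
```

>>> drive_tool(moves="1.0 0 0 0.3 0;1.0 0 0 0.3 0;1.0 0 0 0.3 0;1.0 0 0 0.3 0;1.0 0 0 0.3 0")

```text
time_s: 10.18
tool_pos: [600.4, 161.0, 241.9]
orientation: [3.046, 0.738, -0.061]
contact_force: [-0.8, -0.2, -2.4]
gripper_width: 15.9
```

```bash
python3 -c "
from ov import *
hgo((595.8,162,150))"
```

```text
t 10.18 tcp [600.4 161.  241.9] F [-0.8 -0.2 -2.4] T [ 0.03 -0.1  -0.02] w 15.9
handle [595.1 161.2 164.2] axis [0.051 0.001 0.999] yaw 26.8 shift cm [ 0.15 -0.03  1.41] turn u -0.05
```

The handle is between the ribs: it is at about 164 mm with no contact force. I keep lowering it.

>>> drive_tool(moves="1.0 0.05 0 0.3 0;1.0 0.05 0 0.3 0;1.0 0 0 0.2 0;1.0 0 0 0.2 0;1.0 0 0 0.2 0")

```text
time_s: 10.6
tool_pos: [600.9, 161.4, 228.6]
orientation: [3.046, 0.738, -0.061]
contact_force: [-7.2, -0.3, 25.3]
gripper_width: 16.2
```

```bash
python3 -c "
from ov import *
hgo((595.8,162,150))"
```

```text
t 10.6 tcp [600.9 161.4 228.6] F [-7.2 -0.3 25.3] T [-0.14  1.63 -0.01] w 16.2
handle [595.6 161.6 150.9] axis [0.051 0.    0.999] yaw 26.8 shift cm [ 0.04 -0.02  0.09] turn u -0.05
```

>>> drive_tool(moves="1.0 0 0 0.15 0;1.0 0.05 0 0.15 0;1.0 0 0 0.1 0;1.0 0 0 0.1 0;1.0 0 0 0.1 0")

```text
time_s: 11.02
tool_pos: [601.0, 161.0, 228.8]
orientation: [3.05, 0.739, -0.058]
contact_force: [-4.3, -0.9, 8.4]
gripper_width: 16.7
```

```bash
python3 -c "
from ov import *
for n in ('scene','side'): save(n,n+'7.png')
hgo((595.8,162,150));ov('7')"
```

```text
t 11.12 tcp [601.  161.  228.9] F [-4.4  0.2  7.4] T [-0.01  0.99 -0.01] w 16.6
handle [595.8 161.6 151.1] axis [ 0.05  -0.004  0.999] yaw 26.7 shift cm [ 0.02 -0.03  0.11] turn u -0.05
```

View pics/ov_scene7.png

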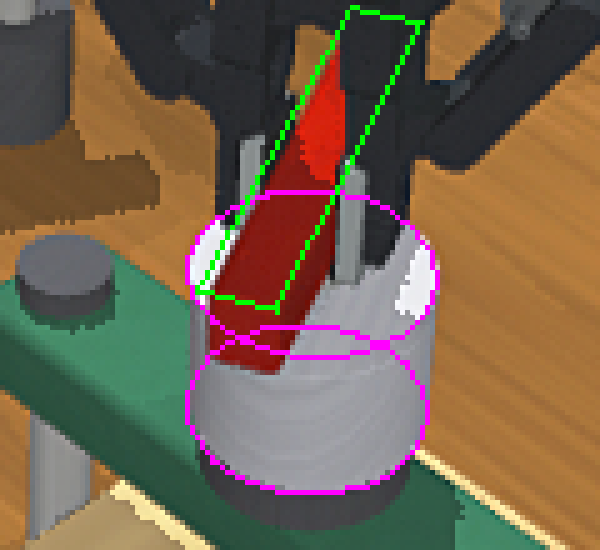

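View pics/ov_side7.png

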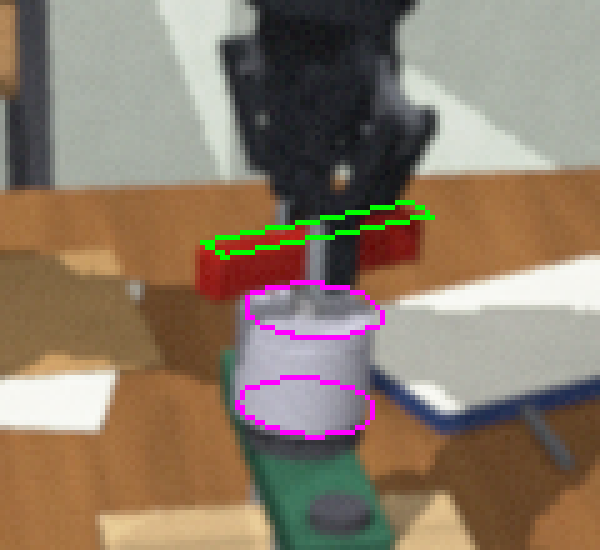

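The hub is on the collar in both views. I give one firmer push before letting go.

>>> drive_tool(moves="1.0 0 0 0.3 0;1.0 0 0 0.4 0;1.0 0 0 0.4 0;1.0 0 0 0.4 0;1.0 0 0 0.4 0")

```text
time_s: 11.53
tool_pos: [601.3, 160.3, 228.6]
orientation: [-3.044, -0.738, 0.044]
contact_force: [-14.9, -0.1, 35.7]
gripper_width: 16.3
```

```bash
python3 -c "
from ov import *
hgo((595.8,162,150))"
```

```text
t 11.53 tcp [601.3 160.3 228.6] F [-14.9  -0.1  35.7] T [-0.25  3.74 -0.01] w 16.3
handle [596.6 162.  150.8] axis [ 0.044 -0.018  0.999] yaw 26.8 shift cm [-0.06 -0.04  0.08] turn u -0.04
```

Under 36 N it stays solid at z ≈ 151, so it is home. I open the jaws, easing off first.

>>> drive_tool(moves="1.0 0 0 0 0;1.0 0 0 0 0;3.0 0 0 0 0;5.0 0 0 0 0;8.5 0 0 0 0")

```text
time_s: 11.95
tool_pos: [602.4, 160.1, 231.0]
orientation: [-3.043, -0.737, 0.036]
contact_force: [0.4, -0.0, 0.7]
gripper_width: 52.0
```

>>> drive_tool(moves="8.5 0 0 0 0;8.5 0 0 0 0;8.5 0 0 0 0;8.5 0 0 0 0;8.5 0 0 0 0")

```text
time_s: 12.37
tool_pos: [602.6, 160.2, 229.9]
orientation: [-3.044, -0.737, 0.038]
contact_force: [-0.5, 0.1, 0.0]
gripper_width: 85.5
```

```bash
python3 -c "
from ov import *
hgo((595.8,162,150)); save('scene','scene8.png')"
```

```text
t 12.37 tcp [602.6 160.2 229.9] F [-0.5  0.1  0. ] T [ 0.   -0.   -0.02] w 85.5
handle [598.1 161.9 152.1] axis [ 0.04  -0.019  0.999] yaw 26.8 shift cm [-0.2  -0.11  0.22] turn u -0.04
```

View pics/scene8.png

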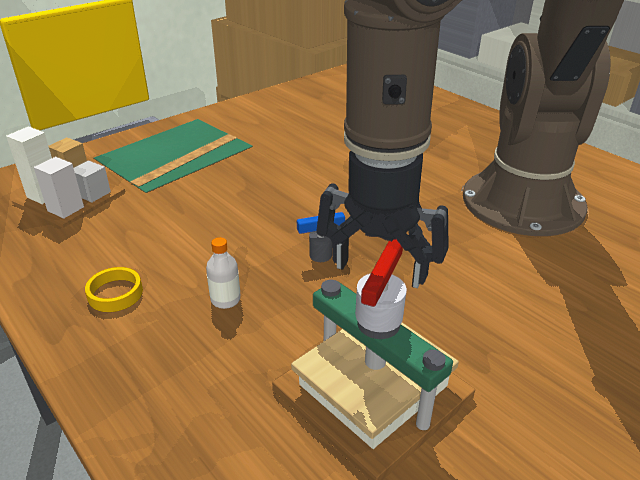

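The jaws are open and clear of the handle. It sits on the collar at about (382,300). I raise the arm straight up.

>>> drive_tool(moves="8.5 0 0 -1 0;8.5 0 0 -2 0;8.5 0 0 -3 0;8.5 0 0 -3 0;8.5 0 0 -3 0")

```text
time_s: 12.83
tool_pos: [602.2, 159.8, 349.8]
orientation: [-3.046, -0.736, 0.057]
contact_force: [1.5, 0.3, -1.0]
gripper_width: 85.0
```

>>> drive_tool(moves="8.5 0 0 -1 0;8.5 0 0 0 0;8.5 0 0 0 0;8.5 0 0 0 0;8.5 0 0 0 0")

```text
time_s: 13.25
tool_pos: [604.8, 158.5, 368.7]
orientation: [-3.046, -0.735, 0.04]
contact_force: [0.5, 0.3, 0.3]
gripper_width: 85.2
```

Run:
```python
from m import *
C={n:save(n,n+'9.png') for n in('scene','side','wrist')}
print(robot.state()['tool_pos'],robot.state()['contact_force'])
near={'red':[(380,273),(342,170)],'blue':[(321,222),(280,298)],'orange':[(220,246),(389,277)]}
for k,v in near.items():
    rs=[]
    for n,p in zip(('scene','side'),v):
        c=C[n];m,ce,s=comp(mask(c['color'],k),p,35); print(k,n,ce.round(1));rs.append(ray(c,*ce))
    print(k,*tri(*rs))
```

```text
[604.70906154 158.67115626 368.37258845] [-0.81146773  0.7074669  -0.51057042]
red scene [381.7 271.8]
red side [340.9 160.4]
red [595.28391918 162.42458813 221.24010646] 5.246628612021682
blue scene [320.4 222.3]
blue side [280.  298.3]
blue [ 443.69520725 -128.27637136   72.10143566] 2.0334938640227294
orange scene [218.3 248.5]
orange side [388.4 276.4]
orange [ 646.39397166 -133.24619018  109.19711268] 5.0519867958957825
```

View pics/wrist9.png

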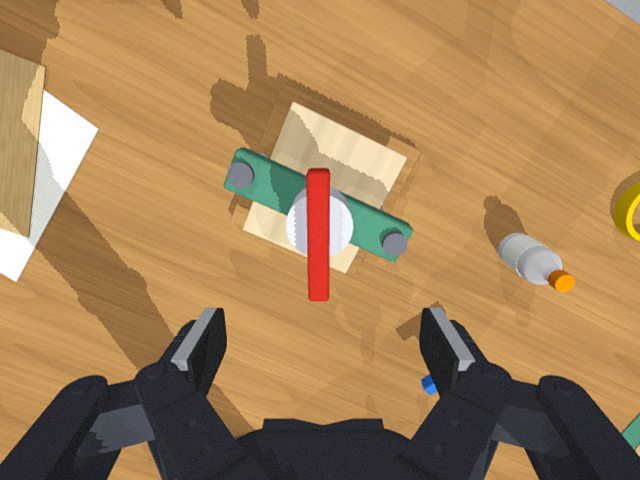

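View pics/scene9.png

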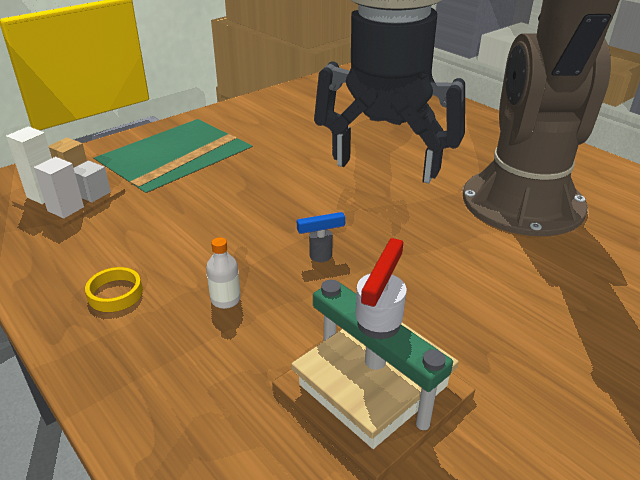

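The bar centroid is at (595.3, 162.4, 221.2). It measured z = 70.9 on the table, so the handle sits about 150.3 mm up, on the axis. The bystanders have not moved.

```bash
python3 -c "
from rig import robot
robot.job_done()"
```

```text
the job is handed in; nothing more can be done
```

The red T-handle is fully home on the screw and released, and I handed the job in at about 13.4 s of the 35 s allowed.

**What I did:** I gripped the handle by its bar with about 90 N and carried it over the press. I turned it to the rib angle I had measured (27°) and lowered it with its teeth between the ribs. I then pressed it onto the collar while still holding it (110 N grip). It stayed at z ≈ 151 mm under 36 N, so it needed no rocking. Then I opened the jaws and lifted straight up.

**Last checks:**
- **Position:** two views put the handle's centre at (595.3, 162.4) mm, against about (595.8, 162) mm for the screw axis. Its height works out to about 150.3 mm, with the collar at 150 mm.
- **Angle:** my last estimate while I held it was about 27°, along a rib pair. I did not remeasure it after release, but the final wrist picture shows the bar still in line with the tool.
- **Blue handle and glue bottle:** both are upright and within about 1 mm of where they started.
- **Robot:** clear of everything, with contact force near zero.

**What disagreed:**
- **Tool tilt:** it drifted up to about 3° during the moves. The pictures showed the handle itself more upright than the tool pose implied.
- **Camera rays:** the scene and side rays miss each other by up to 5 mm. I relied on comparing before and after in the same views, and on the contact height.

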